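Lock the blade box and take the key out

TASK

Lock the blade box: turn the key clockwise until the bolt is felt to come firmly home against its stop, then turn it back to its home position, the only one where it comes out, and draw it out. Turn with a light hand and never force the key (0.25 N m is plenty; no hard push sideways or pull while it is caught), keep the gripper off the box and bolt, and leave the bolt thrown. Put the key into the white pot without dropping it from above the rim, let go, and leave everything else where it is.

Things in the scene. Friction and masses are not known exactly. Their poses are not given: they have to be found in the camera images.
- safe: Blue steel blade box, 180 (x) x 130 (y) x 70 mm high, fixed; origin under its centre, z up. On its top a grey lock housing 64 x 64 x 30 mm, centred at x = +35 mm. A flat brass bolt (9 x 7 mm, red band) comes out of the housing's -x side at y = -15 mm and slides to -x towards a brass keeper 15 mm high, 48 to 60 mm to -x of the lock's axis.
- keyhole (a point): Centre of the keyhole, on the lock housing's upper face, 100 mm above the table; axes parallel to the box's. The key turns about the vertical through it. The hole is 12 mm square (1 mm play round the shank) in a face plate 8 mm thick, with one notch, 8 mm wide, running to 21.5 mm out towards +x. In the lock the key's tip rests 30 mm below this point.
- notch (a point): Outer end of the notch, 21.5 mm to the box's +x of the keyhole centre, same height. The key is home when its bit points here; only there (within about 5 degrees) does the bit pass up through the notch. Turning the key counterclockwise, seen from above, ends at home against a fixed stop: the turning moment rises steeply there, from nearly nothing.
- key: Key standing upright in the lock, 74 mm tall, about 60 g; origin at the centre of its tip, z up to the head. Round steel shank 10 mm thick; bit: a steel lug 5 mm thick, out to 19 mm from the axis towards the key's +x, 10 to 20 mm above the tip, under the face plate at the start. Starts turned 8 to 26 degrees clockwise, seen from above, from home.
- key_head (a point): Middle of the key's yellow plastic head, on the shank's axis 60 mm above the tip; the head is a flat plate 30 mm wide (key's x), 10 mm thick (key's y), 46 to 74 mm above the tip; axes as the key's.
- bolt (a joint): Travel of the bolt, m: 0 withdrawn (starts at 0 to 0.003), 0.008 fully thrown. Turned clockwise, the key's bit meets it 35 to 70 degrees from home and pushes it (5 N friction, 15 mm off the axis: about 0.08 N m) to a hard stop, 60 to 92 degrees from home, unseen and different each time: the moment rises steeply; hold it there at 0.15 to 0.25 N m for a moment. It stays when the key turns back.
- pot: Loose white ceramic pot, open at the top, 88 mm across the rim, 55 mm high, wall 4 mm, about 400 g; origin at the centre of its underside.
- tape: Roll of blue tape, 96 mm across, 25 mm high, lying flat; bystander, origin under its centre.
- pincushion: Round red pincushion with pins, 72 mm across, 64 mm high; bystander, origin under its centre.
- knife: Yellow utility knife lying flat, about 155 x 22 x 14 mm, long axis x; bystander, origin under the middle of its handle.
- phone: Black phone, 150 x 72 x 9 mm; bystander, origin under its centre.
- offcut: White foam-board offcut, L-shaped, 12 mm thick, 160 mm long along x, the short leg towards +y; bystander, origin under the middle of its long part.
- adapter: Black power adapter, 100 x 45 x 30 mm; bystander, origin under its centre.
Mind the look-alikes: they are no part of the job. Leave any black or orange look-alike of the key alone.

How it is judged (in metres and radians):
On the way, in this order (a step that is already met when the one before it is completed fails the run):
1. the key, in the lock, has thrown the bolt fully home (to within 0.8 mm) and is felt firmly against the stop (over 14 N in all between key and lock; sliding alone gives about 10) (value of joint bolt above 0.0072 m and contact force between key and safe above 14 N and z of key in the frame of keyhole below -0.025 m), for 0.1 s.
2. the key is turned back home (within 8 degrees), still in the lock, the bolt left thrown (value of joint bolt above 0.0065 m and z of key in the frame of keyhole below -0.022 m and angle between the x axis of key and the x axis of keyhole, either way round below 0.14 rad), for 0.1 s.
3. the key is drawn out of the lock (value of joint bolt above 0.0065 m and z of key in the frame of keyhole above 0.005 m), for 0.1 s.
At the end, for the whole second after the job is handed in: The bolt is still thrown (over 6.5 mm of its 8 mm) and the key is at rest, released, with its tip inside the upright pot (within 45 mm of its axis, less than 30 mm above its underside) which stands on the table (value of joint bolt above 0.0065 m and horizontal distance between key and pot below 0.045 m and z of key in the frame of pot between -0.005 and 0.03 m and angle between pot's own z axis and vertical below 0.1 rad and height (world z) of pot below 0.01 m and linear speed of key below 0.02 m/s and contact force between the fingers and key below 0.1 N); the robot touches nothing.
It fails at once if the key is forced: more than 45 N in all between key and lock, turning stop and side load added up (contact force between key and safe above 45 N).
It fails at once if the fingers or arm press on the box or its bolt with more than 8 N (contact force between any of the arm, the fingers and safe above 8 N).
It fails at once if the key is dropped or thrown: out of the fingers with its tip above the pot's rim height and away from the lock (horizontal distance between key and keyhole above 0.06 m and height (world z) of key above 0.06 m and contact force between the fingers and key below 0.05 N).
It fails at once if another thing is moved by more than 20 mm (distance of any of tape, pincushion, knife, phone, offcut, adapter from where it was at the start of the episode above 0.02 m).
It fails at once if the pot is pushed more than 40 mm (distance of pot from where it was at the start of the episode above 0.04 m).
It also fails if it takes over 72 s, if anything falls off the work surface, if the arm or the gripper's body presses on something with over 40 N, if the wrist force passes 120 N, or if a joint passes its speed limit or range.

ROBOT

A 6-joint arm with a two-finger parallel gripper is mounted at the origin on the work surface. World frame = base frame: x ahead of the robot, y to its left, z up, the work surface at z = 0. Lengths are in m, angles in degrees, forces in N, time in s.
With the tool pointing down it reaches from about 0.4 to 0.825 m from the base axis. Payload 7 kg.
Tool frame: the origin (TCP) lies midway between the tips of the shut fingers; the grasp point (between the pads) lies r.grasp_offset behind it (r.grasp_offset is the distance from the TCP to the grasp point, in m); x points along the fingers, z is the direction in which the jaws open and shut, and the axes are right-handed (so a half turn about x gives the same grasp; the last joint's range is limited). The gripper opens to 88 mm and grips with 3 to 60 N. Pads are 19 mm wide; open, the fingers measure 130 mm over their backs; the gripper's body (78 mm by 193 mm) begins 47 mm behind the grasp point.
Start: joints at [91.221, 20.546, 0.682, 0, -70.136, -16.507], TCP at [0.178, 0.651, 0.227] pointing down, gripper open.
Joint ranges: [-176.03, 176.03], [-82.01, 121.73], [-58.28, 71.71], [-173.87, 95.51], [-174.79, -0.11], [-173.66, 173.66]. Speed limits (degrees/s): [136.94, 136.94, 172.46, 180, 180, 180].

INTERFACE

Orientations are given as [roll, pitch, yaw] about the fixed x, y, z axes, in that order (R = Rz(yaw) Ry(pitch) Rx(roll)).
In Python, from plant import readout, vision, close_job, r gives the robot as it stands.
- The arm moves only by the shell command python3 -m handwheel 'ROWS' [OPENING] [FORCE]. ROWS is JSON, a list that holds one entry, the list of rows, each a list of 4 numbers: the shift along the world's x, y, z in units of 40 mm (1.0 is 40 mm), then the turn about the world's z in units of 5 degrees (1.0 is 5 degrees). In form: [[[tx, ty, tz, roll], ...]]. A call has 1 to 8 rows; each row shifts and turns the pose as measured when the row begins; what a row does not reach is not made up. A row lasts 1/10 s, in which the tool goes at most 50 mm and 8.59 degrees, less where a joint would pass 70% of its speed; a pose out of reach is approached as far as the arm can. A call is refused whole if a number of a shift passes 1 or a number of a turn 1, either way. A call with a gripper value outside its range is refused whole. OPENING is the finger opening in mm, from 0 to 87.6, set as the call begins (- or left out, the last holds). The fingers move at their own pace and stop on an object; FORCE is the grip in N (left out, the last holds). Time passes only in rows, so rows that do not move let the fingers close. It gives the time, the measured TCP pose, the force and the opening at its end, in the units of the state.
- readout.get_state(): the state, without advancing time (a new reading comes with each control period).
- vision.capture(name): name is "scene" or "top"; returns the picture (480x640x3 uint8, blue, green, red); there is no depth.
- vision.get_calibration(name): a dict with "intrinsics" (3x3 intrinsics, pixels), "dist" ([k1, k2, p1, p2, k3] as OpenCV has them; the pictures are not rectified), "pose" (4x4, takes a point from camera to world coordinates). Camera axes: x right, y up, looking along -z (the intrinsics and any distortion apply to the point x, -y, -z); pixel columns grow to the right and rows downward; lengths in m; the calibration is good to about 2 mm. A picture is of the moment at which its call begins. get_calibration takes no time and is no camera call.
- close_job(): hands the job in, once; it reports no verdict.
The state is a dict: "time_s": time; "joints": joint angles; "qd": joint speeds; "joint_torque": joint torques, N m; "tcp_pos": TCP position; "eef_rot": TCP orientation; "contact_force": force on the tool from outside, world axes, zero at the start; "moment": the same for the moment, N m; "gripper_width": finger opening in m.
Only numpy, scipy, OpenCV 4.12 (cv2) and the standard library are available. Lean on these libraries where they do the work, as an engineer would, in place of code of your own. Each camera call takes 0.05 s, during which the arm holds its last target.

## Working session

There is one attempt and no reset: what is moved stays moved. The work goes in short steps, Python scripts to look and compute and a shell command to move; the robot and the scene stay as the last step left them, time stands still between calls to the robot, and variables do not carry over. Pictures are saved under pics/ and viewed, and the job is handed in when it is done.

```bash
ls; mkdir -p pics
python3 - <<'E'
from plant import readout, vision, r
import cv2, numpy as np
s=readout.get_state(); print(s); print(r.grasp_offset)
for n in("scene","top"):
    im=vision.capture(n); cv2.imwrite(f"pics/{n}0.png",im)
    c=vision.get_calibration(n); print(n,c)
E
```

```text
pics
{'time_s': 0.0, 'joints': array([ 9.12197613e+01,  2.05930677e+01,  6.33089790e-01, -1.99391135e-02,
       -7.01374721e+01, -1.65058993e+01]), 'qd': array([-0.00022578,  0.08246629, -0.05890429,  0.07249096,  0.0254356 ,
       -0.01357082]), 'joint_torque': array([ 1.02587685e-03, -5.82712555e+01,  2.93052328e+01,  6.99737236e+00,
        6.85914667e-03, -1.48736490e-04]), 'tcp_pos': array([0.17786666, 0.65061991, 0.22559966]), 'eef_rot': array([  5.61990967,  89.90076316, -99.67301893]), 'contact_force': array([ 0.83789622, -0.2735451 , -0.09463775]), 'moment': array([-0.02971172, -0.05062072,  0.02970844]), 'gripper_width': 0.08758082747464524}
0.0188
scene {'intrinsics': array([[439.03990888,   0.        , 323.98987575],
       [  0.        , 439.03990888, 244.12624253],
       [  0.        ,   0.        ,   1.        ]]), 'dist': array([-0.08562544,  0.        ,  0.        ,  0.        ,  0.        ]), 'pose': array([[-0.69933626, -0.40357323,  0.58996393,  1.10848034],
       [ 0.71459748, -0.41403369,  0.56384975,  0.54271754],
       [ 0.01671028,  0.81590732,  0.57794119,  0.64369897],
       [ 0.        ,  0.        ,  0.        ,  1.        ]])}
top {'intrinsics': array([[440.72107166,   0.        , 323.87135918],
       [  0.        , 440.72107166, 239.06181172],
       [  0.        ,   0.        ,   1.        ]]), 'dist': array([-0.09770285,  0.        ,  0.        ,  0.        ,  0.        ]), 'pose': array([[-0.07927788,  0.97516451, -0.20680713,  0.34562438],
       [-0.99684888, -0.07811589,  0.0137917 ,  0.0294211 ],
       [-0.00270575,  0.20724884,  0.97828452,  0.96155152],
       [ 0.        ,  0.        ,  0.        ,  1.        ]])}
```

View pics/scene0.png

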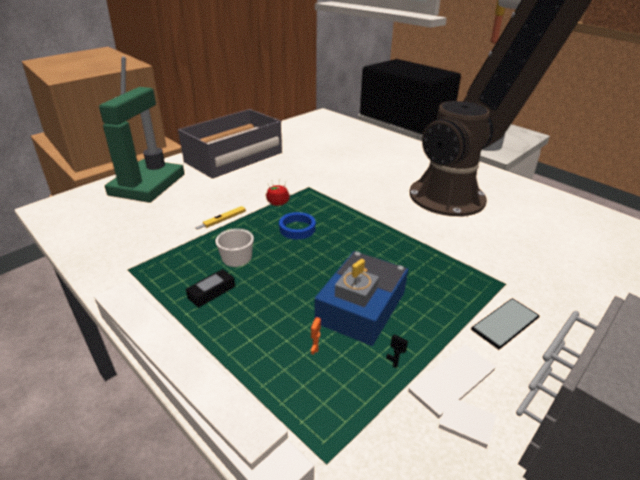

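View pics/top0.png

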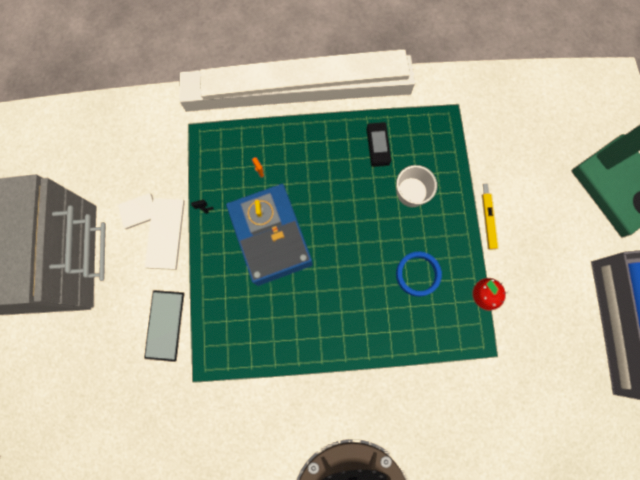

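The scene view shows the yellow key standing in the lock at (358,268), the pot at (235,247), the orange look-alike at (316,335) and the black one at (398,348). In the top view the key head is at (258,208), orange at (258,166), black at (203,206), the brass keeper at (278,234), the yellow knife at (490,220) and the pot at (417,186). I choose the yellow head in the grey housing and check it in a close crop.

Run:
```python
import cv2, numpy as np
a=cv2.imread("pics/top0.png")[170:300,210:330]; b=cv2.imread("pics/scene0.png")[240:350,300:420]
a=cv2.resize(a,(396,429),interpolation=cv2.INTER_CUBIC); b=cv2.resize(b,(396,429),interpolation=cv2.INTER_CUBIC)
cv2.imwrite("pics/crop0.png",np.hstack([a,b]))
```

```text
(no output)
```

View pics/crop0.png

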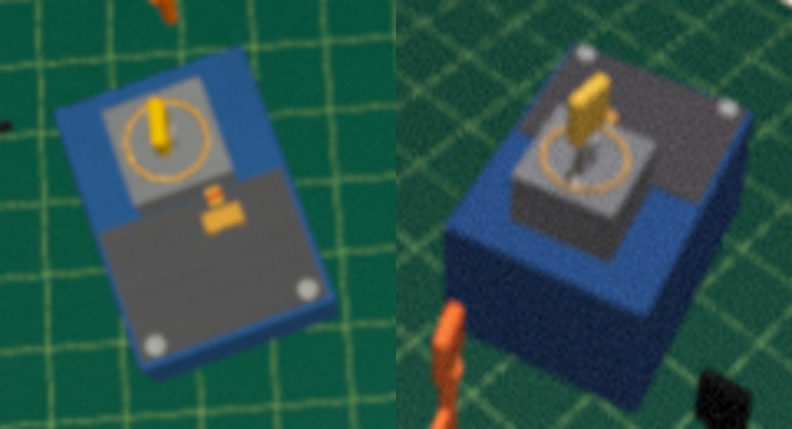

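Crop: the yellow head stands in the grey housing with its ring, long side nearly image-vertical. The brass keeper and the red-banded bolt are to the lower right. This is the key I want. Next I measure it.

```bash
cat > h.py <<'E'
import cv2, numpy as np
from plant import vision
def ray(n,uv):
    c=vision.get_calibration(n); K=c["intrinsics"]; P=c["pose"]
    p=cv2.undistortPoints(np.array(uv,float).reshape(-1,1,2),K,c["dist"]).reshape(-1,2)
    d=np.c_[p[:,0],-p[:,1],-np.ones(len(p))]@P[:3,:3].T
    return P[:3,3],d
def plane(n,uv,z):
    o,d=ray(n,uv); return o+d*((z-o[2])/d[:,2])[:,None]
def two(uv1,uv2):
    o1,d1=ray("top",[uv1]);o2,d2=ray("scene",[uv2]);d1=d1[0]/np.linalg.norm(d1);d2=d2[0]/np.linalg.norm(d2)
    t=np.linalg.lstsq(np.c_[d1,-d2],o2-o1,rcond=None)[0]
    a=o1+t[0]*d1;b=o2+t[1]*d2
    return (a+b)/2,np.linalg.norm(a-b)
def proj(n,X):
    c=vision.get_calibration(n);P=np.linalg.inv(c["pose"]);X=np.array(X,float).reshape(-1,3)
    q=X@P[:3,:3].T+P[:3,3]; q=q*[1,-1,-1]
    return cv2.projectPoints(q.reshape(-1,1,3),np.zeros(3),np.zeros(3),c["intrinsics"],c["dist"])[0].reshape(-1,2)
E
python3 - <<'E'
from h import *
a=cv2.imread("pics/top0.png"); s=cv2.imread("pics/scene0.png")
c=plane("top",[(226.7,203.9),(282.7,183.6),(311,260.5),(252.4,279.5)],.07)
print(c.round(4)); print([np.linalg.norm(c[i]-c[(i+1)%4]).round(4) for i in range(4)])
x=(c[0]+c[1]-c[2]-c[3]); y=c[0]-c[1]  # provisional
print("yaw",np.degrees(np.arctan2(x[1],x[0])), np.degrees(np.arctan2(y[1],y[0]))-90, c.mean(0))
yaw=np.arctan2(x[1],x[0]); print("kh from box",c.mean(0)[:2]+.035*np.array([np.cos(yaw),np.sin(yaw)]))
hsv=cv2.cvtColor(a,cv2.COLOR_BGR2HSV)
h=np.array([(102,108),(200,78),(234,176),(137,205)])/3.3+[210,170]
hc=plane("top",h,.1); print("housing",hc.mean(0),[np.linalg.norm(hc[i]-hc[(i+1)%4]).round(4) for i in range(4)],np.degrees(np.arctan2(*(hc[0]-hc[3])[[1,0]])),np.degrees(np.arctan2(*(hc[0]-hc[1])[[1,0]]))-90)
for n,im,box in(("top",a,(240,190,285,225)),("scene",s,(345,255,372,290))):
    hv=cv2.cvtColor(im,cv2.COLOR_BGR2HSV); m=cv2.inRange(hv,(20,150,90),(34,255,255)); k=np.zeros_like(m); k[box[1]:box[3],box[0]:box[2]]=m[box[1]:box[3],box[0]:box[2]]
    nc,l,st,ce=cv2.connectedComponentsWithStats(k); i=1+st[1:,4].argmax(); print(n,st[i],ce[i]); print(cv2.minAreaRect(np.argwhere(l==i)[:,::-1].astype(np.float32)))
    if n=="top":
        pts=np.argwhere(l==i)[:,::-1]; print((l[st[i][1]:st[i][1]+st[i][3],st[i][0]-1:st[i][0]+st[i][2]+1]==i).astype(int))
# pot
o=cv2.cvtColor(a,cv2.COLOR_BGR2HSV)
g=cv2.inRange(o,(0,0,60),(30,90,255)); k=np.zeros_like(g); k[155:220,385:450]=g[155:220,385:450]
cs=max(cv2.findContours(k,0,1)[0],key=cv2.contourArea); print("pot",cv2.boundingRect(cs),cv2.fitEllipse(cs))
E
```

```text
[[0.6263 0.2158 0.07  ]
 [0.6615 0.0947 0.07  ]
 [0.4915 0.0467 0.07  ]
 [0.4618 0.1686 0.07  ]]
[np.float64(0.1261), np.float64(0.1767), np.float64(0.1255), np.float64(0.1712)]
yaw 15.893645529892284 16.182909185111455 [0.5602821  0.13144763 0.07      ]
kh from box [0.59394411 0.14103247]
housing [0.59220855 0.1402551  0.1       ] [np.float64(0.0634), np.float64(0.0666), np.float64(0.0616), np.float64(0.0662)] 16.73232655619798 13.083902704127823
top [254 200   8  17  91] [257.71428571 207.53846154]
((257.7432861328125, 207.95944213867188), (16.604297637939453, 5.753964424133301), 80.53767395019531)
[[0 0 1 1 1 1 1 0 0 0]
 [0 0 1 1 1 1 1 0 0 0]
 [0 1 1 1 1 1 1 0 0 0]
 [0 1 1 1 1 1 1 0 0 0]
 [0 0 1 1 1 1 1 1 0 0]
 [0 0 1 1 1 1 1 1 0 0]
 [0 0 1 1 1 1 1 1 0 0]
 [0 0 1 1 1 1 1 1 0 0]
 [0 0 1 1 1 1 1 1 0 0]
 [0 0 1 1 1 1 1 1 0 0]
 [0 0 0 1 1 1 1 1 0 0]
 [0 0 0 1 1 1 1 1 0 0]
 [0 0 0 1 1 1 1 1 1 0]
 [0 0 0 1 1 1 1 1 1 0]
 [0 0 0 0 1 1 1 1 1 0]
 [0 0 0 0 0 1 1 1 1 0]
 [0 0 0 0 0 0 1 1 0 0]]
scene [353 259  11  18 134] [357.85074627 267.04477612]
((358.0, 267.5), (17.0, 10.0), 90.0)
pot (397, 166, 40, 40) ((415.6614990234375, 185.32627868652344), (38.5447883605957, 40.167598724365234), 49.116756439208984)
```

Run:
```python
import cv2, numpy as np
a=cv2.imread("pics/top0.png")[155:220,385:450]; b=cv2.imread("pics/scene0.png")[222:272,210:260]
cv2.imwrite("pics/crop1.png",np.hstack([cv2.resize(a,(400,400),interpolation=cv2.INTER_CUBIC),cv2.resize(b,(400,400),interpolation=cv2.INTER_CUBIC)]))
```

```text
(no output)
```

View pics/crop1.png

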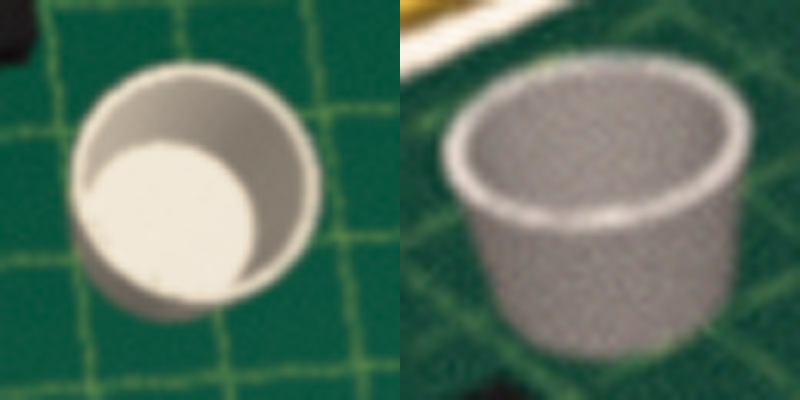

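The pot rim's centre is at about (416.9,184.6) in the top view and (234.6,239.5) in the scene view. The box top comes out 3–4% too small from my hand-picked corners, but the housing centre agrees with it to 2 mm.

Run:
```python
from h import *
print("pot top",plane("top",[(416.9,184.6)],.055),"scene",plane("scene",[(234.6,239.5)],.055),two((416.9,184.6),(234.6,239.5)))
r=plane("top",[(385+70/6.15,184.6),(385+322/6.15,184.6)],.055); print("rim dia",np.linalg.norm(r[0]-r[1]))
print("head", two((257.7,207.5),(357.9,267.0)))
# predicted head projection for candidate yaw
a=cv2.imread("pics/top0.png"); 
# left edge of top-face in top image (image left = +y side)
e=plane("top",[(254.8,200.5),(257.5,215)],.144); d=e[0]-e[1]; print("edge L yaw",np.degrees(np.arctan2(d[1],d[0])),np.linalg.norm(d))
def head(c,yaw):
    y=np.radians(yaw); R=np.array([[np.cos(y),-np.sin(y)],[np.sin(y),np.cos(y)]])
    P=[(*(R@[sx*.015,sy*.005]+c),z) for z in(.116,.144) for sx in(-1,1) for sy in(-1,1)]
    return P
# ring: fit
hv=cv2.cvtColor(a,cv2.COLOR_BGR2HSV); m=cv2.inRange(hv,(8,60,90),(26,220,255)); k=np.zeros_like(m); k[195:230,240:280]=m[195:230,240:280]
pts=np.argwhere(k)[:,::-1].astype(float); W=plane("top",pts,.1)[:,:2]
for it in range(6):
    A=np.c_[2*W,np.ones(len(W))]; s=np.linalg.lstsq(A,(W**2).sum(1),rcond=None)[0]; R=np.sqrt(s[2]+s[0]**2+s[1]**2); res=abs(np.linalg.norm(W-s[:2],axis=1)-R); W=W[res<max(.0025,np.percentile(res,85))]
print("ring",s[:2],R,len(W),res.mean())
for c in (s[:2],np.array([.593,.1405])):
    for yw in (0,4,8): print(yw,proj("top",head(c,yw)).min(0).round(1),proj("top",head(c,yw)).max(0).round(1),"scene",proj("scene",head(c,yw)).min(0).round(1),proj("scene",head(c,yw)).max(0).round(1))
```

```text
pot top [[ 0.64162281 -0.19426621  0.055     ]] scene [[ 0.6445616 -0.1914464  0.055    ]] (array([ 0.64245677, -0.19488246,  0.05230301]), np.float64(0.00012577706331215658))
rim dia 0.08974771086561763
head (array([0.59438292, 0.14144853, 0.13298511]), np.float64(0.0010111193020615023))
edge L yaw 7.536309899466564 0.029774267979426505
ring [0.59373179 0.14199678] 0.025119298308370626 174 0.0012479854982256223
0 [253.9 198.5] [261.8 217.5] scene [350.9 257.8] [366.2 278.8]
4 [253.4 198.4] [262.3 217.6] scene [351.2 257.7] [365.9 278.9]
8 [252.9 198.3] [262.8 217.7] scene [351.5 257.6] [365.5 279.1]
0 [254.7 198.8] [262.5 217.8] scene [350.5 257.3] [365.8 278.2]
4 [254.1 198.7] [263.  217.9] scene [350.8 257.2] [365.5 278.4]
8 [253.6 198.6] [263.5 218. ] scene [351.2 257.1] [365.2 278.5]
```

```bash
cat > st.py <<'E'
from plant import readout
import numpy as np
from scipy.spatial.transform import Rotation as R
s=readout.get_state(); r=R.from_euler('xyz',s['eef_rot'],degrees=True).as_matrix()
z=r[:,2]; print("t",round(s['time_s'],2),"tcp",s['tcp_pos'].round(4),"jawdir yaw",np.degrees(np.arctan2(z[1],z[0])).round(2),"x",r[:,0].round(3),"F",s['contact_force'].round(2),"M",s['moment'].round(3),"w",round(s['gripper_width']*1000,2),"j",s['joints'].round(1))
E
python3 st.py; python3 -m handwheel '[[[0,-1,0,0],[0,-1,0,0],[0,-1,0,0],[0,-1,0,0],[0,-1,0,0]]]' 60; python3 st.py
```

```text
t 0.1 tcp [0.1779 0.6507 0.2257] jawdir yaw -105.29 x [-0.    -0.001 -1.   ] F [-0.01 -0.46 -0.22] M [0.028 0.011 0.008] w 87.76 j [ 91.2  20.6   0.6  -0.  -70.1 -16.5]
time_s: 0.6
tcp_pos: [0.1774, 0.4462, 0.2193]
eef_rot: [14.0, 89.4, -91.2]
contact_force: [-0.6, 1.2, 0.8]
gripper_width: 0.0605
t 0.6 tcp [0.1774 0.4462 0.2193] jawdir yaw -105.26 x [-0.   -0.01 -1.  ] F [-0.64  1.22  0.83] M [ 0.048 -0.018 -0.009] w 60.52 j [ 91.8   2.6 -23.3  -0.  -64.7 -17.1]
```

```bash
python3 -m handwheel '[[[0.9,-0.66,0.1,0.5],[0.9,-0.66,0.1,0.5],[0.9,-0.66,0,0.5],[0.9,-0.66,0,0.5],[0.9,-0.66,0,0.5],[0.9,-0.66,0,0.5],[0.9,-0.66,0,0.5],[0.9,-0.66,0,0.5]]]';  python3 -m handwheel '[[[0.9,-0.66,0,0.2],[0.9,-0.66,0,0.1],[0.7,-0.5,0,0],[0,0,0,0]]]'; python3 st.py
```

```text
time_s: 1.4
tcp_pos: [0.4692, 0.2223, 0.2286]
eef_rot: [17.0, 89.6, -66.9]
contact_force: [-0.4, 1.3, 0.1]
gripper_width: 0.0598
time_s: 1.8
tcp_pos: [0.5754, 0.1417, 0.2265]
eef_rot: [-5.0, 89.6, -87.5]
contact_force: [-0.7, 0.1, -0.6]
gripper_width: 0.06
t 1.8 tcp [0.5754 0.1417 0.2265] jawdir yaw -82.52 x [ 0.    -0.008 -1.   ] F [-0.72  0.09 -0.55] M [-0.056  0.13   0.019] w 60.0 j [ 33.   12.9 -10.2   0.4 -67.1  64.3]
```

```bash
python3 -m handwheel '[[[0.46,0,-0.7,-0.3],[0,0,-0.7,0],[0,0,0,0],[0,0,0,0]]]' 40; python3 st.py
python3 - <<'E'
from h import *
ims=[]
for n,b in(("top",(195,140,315,270)),("scene",(300,210,420,340))):
    im=vision.capture(n); cv2.imwrite(f"pics/{n}1.png",im)
    ims.append(cv2.resize(im[b[1]:b[3],b[0]:b[2]],(396,429),interpolation=cv2.INTER_CUBIC))
cv2.imwrite("pics/crop2.png",np.hstack(ims))
E
```

```text
time_s: 2.2
tcp_pos: [0.5945, 0.1403, 0.1689]
eef_rot: [-11.3, 89.5, -95.6]
contact_force: [0.0, -0.2, 0.7]
gripper_width: 0.0404
t 2.2 tcp [0.5945 0.1403 0.1689] jawdir yaw -84.26 x [-0.001 -0.008 -1.   ] F [ 0.02 -0.19  0.67] M [-0.027  0.01   0.035] w 40.44 j [ 31.8  17.1 -12.4   0.4 -60.8  63.7]
```

View pics/crop2.png

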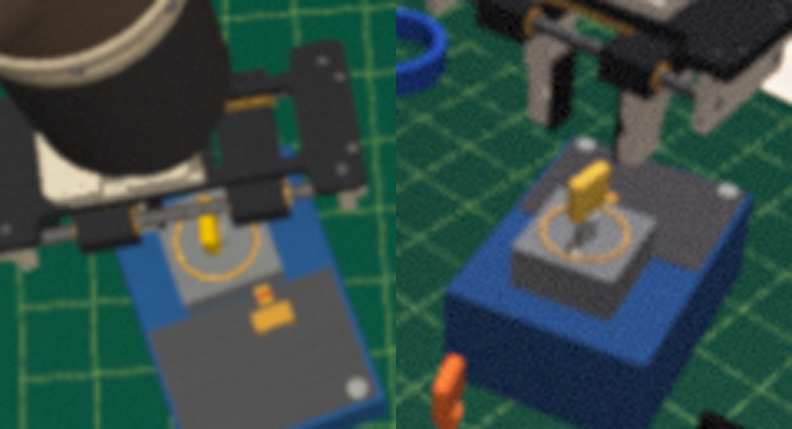

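Run:
```python
from h import *
t=np.array([.5945,.1403,.169]); j=np.radians(-84.3); d=.02*np.array([np.cos(j),np.sin(j),0])
print(proj("scene",[t,t+d,t-d]).round(1), proj("scene",[.5938,.1415,.144]))
```

```text
[[358.9 251.4]
 [350.  247.3]
 [367.9 255.6]] [[358.75794019 262.28281565]]
```

The view is clear: the fingertips at scene pixels (347,248) and (374,258) straddle the head at (358,262), as the projection predicts. I go down.

```bash
python3 -m handwheel '[[[0,0.03,-0.5,0],[0,0,-0.5,0],[0,0,-0.3,0],[0,0,-0.05,0],[0,0,0,0]]]'; python3 st.py
```

```text
time_s: 2.8
tcp_pos: [0.597, 0.1449, 0.122]
eef_rot: [72.3, 89.4, -11.7]
contact_force: [-0.1, -0.2, -0.6]
gripper_width: 0.0403
t 2.8 tcp [0.597  0.1449 0.122 ] jawdir yaw -84.04 x [ 0.011 -0.002 -1.   ] F [-0.14 -0.19 -0.57] M [-0.014  0.007 -0.029] w 40.27 j [ 32.1  19.4 -15.8   0.5 -54.3  63.5]
```

```bash
python3 -m handwheel '[[[-0.07,-0.08,-0.12,0],[0,0,-0.1,0],[0,0,0,0],[0,0,0,0]]]'; python3 st.py
```

```text
time_s: 3.2
tcp_pos: [0.5951, 0.142, 0.1153]
eef_rot: [81.7, 89.2, -2.3]
contact_force: [-0.6, 0.3, 0.5]
gripper_width: 0.0405
t 3.2 tcp [0.5951 0.142  0.1153] jawdir yaw -84.01 x [ 0.014 -0.001 -1.   ] F [-0.55  0.32  0.5 ] M [-0.028  0.023 -0.006] w 40.52 j [ 32.   19.5 -16.8   0.6 -53.1  63.6]
```

```bash
python3 -m handwheel '[[[-0.03,0,-0.07,0],[0,0,0,0]]]'; python3 st.py;  python3 -m handwheel '[[[0,0,0,0],[0,0,0,0],[0,0,0,0],[0,0,0,0]]]' 2 5; python3 st.py; python3 -m handwheel '[[[0,0,0,0],[0,0,0,0],[0,0,0,0],[0,0,0,0]]]' 2 5; python3 st.py
```

```text
time_s: 3.4
tcp_pos: [0.594, 0.1421, 0.1127]
eef_rot: [83.0, 89.1, -1.0]
contact_force: [0.4, -0.0, -0.4]
gripper_width: 0.0398
t 3.4 tcp [0.594  0.1421 0.1127] jawdir yaw -84.02 x [ 0.015 -0.    -1.   ] F [ 0.42 -0.03 -0.41] M [-0.021  0.031  0.031] w 39.78 j [ 32.1  19.5 -17.1   0.6 -52.6  63.6]
time_s: 3.8
tcp_pos: [0.5941, 0.1421, 0.1127]
eef_rot: [82.4, 89.1, -1.6]
contact_force: [-0.4, 0.4, 1.0]
gripper_width: 0.0136
t 3.8 tcp [0.5941 0.1421 0.1127] jawdir yaw -84.02 x [ 0.015 -0.    -1.   ] F [-0.41  0.4   1.01] M [-0.136 -0.001  0.008] w 13.59 j [ 32.1  19.5 -17.1   0.6 -52.7  63.6]
time_s: 4.2
tcp_pos: [0.5941, 0.1419, 0.1126]
eef_rot: [81.2, 89.2, -2.9]
contact_force: [-0.3, 0.3, -0.2]
gripper_width: 0.0101
t 4.2 tcp [0.5941 0.1419 0.1126] jawdir yaw -84.02 x [ 0.015 -0.001 -1.   ] F [-0.29  0.32 -0.25] M [-0.132 -0.009  0.007] w 10.14 j [ 32.   19.5 -17.1   0.6 -52.7  63.6]
```

The fingers stopped at 10.1 mm, which is the head's thickness. I firm up the grip and begin turning clockwise.

```bash
python3 -m handwheel '[[[0,0,0,0],[0,0,0,0],[0,0,0,0]]]' 2 35; python3 st.py;  python3 -m handwheel '[[[0,0,0,-0.6],[0,0,0,-0.6],[0,0,0,-0.6],[0,0,0,0]]]'; python3 st.py
```

```text
time_s: 4.5
tcp_pos: [0.5941, 0.1419, 0.1126]
eef_rot: [81.2, 89.2, -2.8]
contact_force: [1.0, 0.2, 0.0]
gripper_width: 0.0097
t 4.5 tcp [0.5941 0.1419 0.1126] jawdir yaw -84.02 x [ 0.015 -0.001 -1.   ] F [1.   0.18 0.05] M [-0.172 -0.014 -0.045] w 9.72 j [ 32.   19.5 -17.1   0.6 -52.7  63.6]
time_s: 4.9
tcp_pos: [0.5939, 0.1417, 0.1127]
eef_rot: [80.0, 89.2, -13.4]
contact_force: [0.3, 0.3, 0.1]
gripper_width: 0.0097
t 4.9 tcp [0.5939 0.1417 0.1127] jawdir yaw -93.33 x [ 0.014 -0.003 -1.   ] F [0.29 0.31 0.07] M [-0.166 -0.076  0.008] w 9.67 j [ 32.1  19.6 -17.1   0.7 -52.7  54.1]
```

```bash
for i in 1 2; do python3 -m handwheel '[[[0,0,0,-0.6],[0,0,0,-0.6],[0,0,0,0]]]' >/dev/null; python3 st.py; done
```

```text
t 5.2 tcp [0.5937 0.1416 0.1126] jawdir yaw -99.25 x [ 0.013 -0.005 -1.   ] F [-0.22 -0.57 -0.36] M [-0.185  0.007  0.033] w 9.39 j [ 32.1  19.6 -17.1   0.8 -52.8  48.1]
t 5.5 tcp [0.5936 0.1416 0.1126] jawdir yaw -104.99 x [ 0.012 -0.006 -1.   ] F [ 0.27 -0.6  -0.93] M [-0.134 -0.009  0.019] w 9.6 j [ 32.2  19.6 -17.1   0.9 -52.9  42.3]
```

```bash
python3 -m handwheel '[[[0,0,0,-0.4],[0,0,0,-0.4],[0,0,0,0]]]' >/dev/null; python3 st.py;python3 -m handwheel '[[[0,0,0,-0.4],[0,0,0,-0.4],[0,0,0,0]]]' >/dev/null; python3 st.py;python3 -m handwheel '[[[0,0,0,-0.4],[0,0,0,-0.4],[0,0,0,0]]]' >/dev/null; python3 st.py
```

```text
t 5.8 tcp [0.5936 0.1415 0.1126] jawdir yaw -108.55 x [ 0.012 -0.007 -1.   ] F [-0.42 -0.21  0.02] M [-0.123  0.05   0.028] w 9.79 j [ 32.2  19.6 -17.1   0.9 -52.9  38.7]
t 6.1 tcp [0.5935 0.1415 0.1127] jawdir yaw -112.12 x [ 0.011 -0.008 -1.   ] F [ 0.29  0.25 -0.14] M [-0.106  0.036 -0.024] w 9.93 j [ 32.2  19.6 -17.1   0.9 -53.   35.1]
t 6.4 tcp [0.5934 0.1414 0.1127] jawdir yaw -115.71 x [ 0.011 -0.009 -1.   ] F [ 0.83 -0.44  0.02] M [-0.149  0.069 -0.052] w 9.8 j [ 32.2  19.7 -17.1   0.9 -53.   31.5]
```

```bash
python3 -m handwheel '[[[0.01,0,0,-0.4],[0,0,0,-0.4],[0,0,0,0]]]' >/dev/null; python3 st.py;python3 -m handwheel '[[[0,0,0,-0.3],[0,0,0,-0.3],[0,0,0,0]]]' >/dev/null; python3 st.py;python3 -m handwheel '[[[0,0,0,-0.3],[0,0,0,-0.3],[0,0,0,0]]]' >/dev/null; python3 st.py
```

```text
t 6.7 tcp [0.5937 0.1415 0.1127] jawdir yaw -119.3 x [ 0.01  -0.009 -1.   ] F [ 0.25 -1.01  1.45] M [-0.172  0.071  0.015] w 9.51 j [ 32.2  19.7 -17.    0.9 -53.1  27.9]
t 7.0 tcp [0.5936 0.1414 0.1126] jawdir yaw -122.26 x [ 0.009 -0.01  -1.   ] F [-0.05 -1.49  0.34] M [-0.071  0.136  0.034] w 9.58 j [ 32.2  19.7 -17.    0.9 -53.2  25. ]
t 7.3 tcp [0.5936 0.1414 0.1127] jawdir yaw -125.48 x [ 0.009 -0.01  -1.   ] F [-0.89 -1.11 -0.81] M [-0.105  0.095  0.027] w 10.05 j [ 32.2  19.7 -16.9   1.  -53.2  21.7]
```

```bash
for i in 1; do python3 -m handwheel '[[[0,0,0,-0.3],[0,0,0,-0.3],[0,0,0,0]]]' >/dev/null; python3 st.py;python3 -m handwheel '[[[0,0,0,-0.3],[0,0,0,-0.3],[0,0,0,0]]]' >/dev/null; python3 st.py; python3 -m handwheel '[[[0,0,0,-0.3],[0,0,0,-0.3],[0,0,0,0]]]' >/dev/null; python3 st.py; done
```

```text
t 7.6 tcp [0.5936 0.1414 0.1127] jawdir yaw -128.74 x [ 0.008 -0.011 -1.   ] F [0.04 0.04 0.83] M [-0.104  0.16  -0.036] w 9.93 j [ 32.2  19.8 -16.9   1.  -53.3  18.5]
t 7.9 tcp [0.5935 0.1414 0.1126] jawdir yaw -132.01 x [ 0.007 -0.011 -1.   ] F [-0.48 -0.29  0.24] M [-0.095  0.108  0.039] w 9.6 j [ 32.2  19.8 -16.9   1.  -53.3  15.2]
t 8.2 tcp [0.5938 0.1414 0.1126] jawdir yaw -135.28 x [ 0.007 -0.012 -1.   ] F [ 0.58 -1.65  0.3 ] M [-0.101  0.01   0.028] w 10.14 j [ 32.2  19.8 -16.8   1.  -53.4  11.9]
```

```bash
for i in 1; do python3 -m handwheel '[[[0,0,0,-0.2],[0,0,0,-0.2],[0,0,0,0]]]' >/dev/null; python3 st.py;python3 -m handwheel '[[[0,0,0,-0.2],[0,0,0,-0.2],[0,0,0,0]]]' >/dev/null; python3 st.py; python3 -m handwheel '[[[0,0,0,-0.2],[0,0,0,-0.2],[0,0,0,0]]]' >/dev/null; python3 st.py; done
```

```text
t 8.5 tcp [0.5941 0.1416 0.1126] jawdir yaw -137.44 x [ 0.007 -0.012 -1.   ] F [-0.36 -0.71 -0.88] M [-0.107 -0.088  0.111] w 9.76 j [ 32.2  19.8 -16.8   1.  -53.4   9.8]
t 8.8 tcp [0.5943 0.1417 0.1126] jawdir yaw -139.6 x [ 0.007 -0.012 -1.   ] F [ 1.16  0.36 -1.54] M [-0.082 -0.172  0.101] w 9.46 j [ 32.2  19.9 -16.8   1.  -53.4   7.6]
t 9.1 tcp [0.5942 0.1416 0.1127] jawdir yaw -141.78 x [ 0.006 -0.012 -1.   ] F [-0.1  -0.95 -0.77] M [-0.119 -0.236  0.119] w 9.8 j [ 32.2  19.9 -16.7   1.  -53.5   5.4]
```

```bash
for i in 1; do python3 -m handwheel '[[[0,0,0,-0.2],[0,0,0,-0.2],[0,0,0,0]]]' >/dev/null; python3 st.py;python3 -m handwheel '[[[0,0,0,-0.2],[0,0,0,-0.2],[0,0,0,0]]]' >/dev/null; python3 st.py; python3 -m handwheel '[[[0,0,0,-0.2],[0,0,0,-0.2],[0,0,0,0]]]' >/dev/null; python3 st.py; done
```

```text
t 9.4 tcp [0.594  0.1416 0.1127] jawdir yaw -143.96 x [ 0.006 -0.013 -1.   ] F [ 1.27 -0.71  0.22] M [-0.187 -0.168  0.048] w 9.65 j [ 32.2  19.9 -16.7   1.  -53.5   3.2]
t 9.7 tcp [0.594  0.1416 0.1126] jawdir yaw -146.14 x [ 0.005 -0.013 -1.   ] F [ 0.38 -0.3   0.47] M [-0.148 -0.316  0.116] w 9.76 j [ 32.2  19.9 -16.7   1.  -53.5   1.1]
t 10.0 tcp [0.5942 0.1416 0.1126] jawdir yaw -148.32 x [ 0.005 -0.013 -1.   ] F [ 0.18 -1.36  0.07] M [-0.146 -0.385  0.072] w 9.41 j [ 32.2  19.9 -16.7   1.  -53.6  -1.1]
```

```bash
python3 -m handwheel '[[[0,0,0,0],[0,0,0,0]]]' >/dev/null; python3 st.py; python3 -m handwheel '[[[0.012,0,0,0],[0,0,0,0]]]' >/dev/null; python3 st.py;  python3 -m handwheel '[[[0,0,0,0]]]' >/dev/null; python3 st.py
```

```text
t 10.2 tcp [0.5943 0.1416 0.1127] jawdir yaw -148.33 x [ 0.005 -0.013 -1.   ] F [ 0.61 -0.05 -0.57] M [-0.133 -0.29   0.044] w 9.41 j [ 32.2  19.9 -16.7   1.  -53.6  -1.1]
t 10.4 tcp [0.5947 0.1416 0.1127] jawdir yaw -148.33 x [ 0.005 -0.013 -1.   ] F [ 0.7  -0.79 -0.57] M [-0.056 -0.23   0.004] w 9.73 j [ 32.2  20.  -16.6   1.  -53.6  -1.1]
t 10.5 tcp [0.5947 0.1416 0.1127] jawdir yaw -148.34 x [ 0.005 -0.013 -1.   ] F [ 0.42 -0.56 -0.17] M [-0.072 -0.232 -0.011] w 9.67 j [ 32.2  20.  -16.6   1.  -53.6  -1.1]
```

```bash
for i in 1; do python3 -m handwheel '[[[0,0,0,-0.2],[0,0,0,-0.2],[0,0,0,0]]]' >/dev/null; python3 st.py;python3 -m handwheel '[[[0,0,0,-0.2],[0,0,0,-0.2],[0,0,0,0]]]' >/dev/null; python3 st.py; done
```

```text
t 10.8 tcp [0.5949 0.1417 0.1127] jawdir yaw -150.51 x [ 0.005 -0.013 -1.   ] F [ 0.92 -1.3  -1.26] M [-0.08  -0.241  0.091] w 9.93 j [ 32.2  20.  -16.6   1.  -53.6  -3.3]
t 11.1 tcp [0.5948 0.1417 0.1127] jawdir yaw -152.69 x [ 0.004 -0.013 -1.   ] F [-0.24  0.68 -0.56] M [ 0.027 -0.275  0.049] w 9.68 j [ 32.2  20.  -16.5   0.9 -53.7  -5.4]
```

```bash
python3 -m handwheel '[[[0,0,0,-0.2]]]' >/dev/null; python3 st.py;python3 -m handwheel '[[[0,0,0,-0.2]]]' >/dev/null; python3 st.py;python3 -m handwheel '[[[0,0,0,-0.2]]]' >/dev/null; python3 st.py;python3 -m handwheel '[[[0,0,0,-0.2]]]' >/dev/null; python3 st.py
```

```text
t 11.2 tcp [0.5948 0.1417 0.1127] jawdir yaw -153.73 x [ 0.004 -0.013 -1.   ] F [ 0.86 -1.07 -0.55] M [-0.045 -0.286  0.074] w 9.73 j [ 32.2  20.  -16.5   0.9 -53.7  -6.5]
t 11.3 tcp [0.5948 0.1417 0.1127] jawdir yaw -154.82 x [ 0.004 -0.013 -1.   ] F [ 1.62 -0.75 -1.24] M [-0.032 -0.29   0.093] w 9.99 j [ 32.2  20.  -16.5   0.9 -53.7  -7.5]
t 11.4 tcp [0.5948 0.1417 0.1127] jawdir yaw -155.91 x [ 0.004 -0.013 -1.   ] F [ 0.24 -0.85 -0.8 ] M [-0.063 -0.268  0.069] w 9.85 j [ 32.2  20.  -16.5   0.9 -53.7  -8.6]
t 11.5 tcp [0.5948 0.1417 0.1127] jawdir yaw -157.01 x [ 0.003 -0.013 -1.   ] F [ 0.31 -0.11 -0.37] M [-0.053 -0.267  0.1  ] w 10.22 j [ 32.2  20.  -16.5   0.9 -53.7  -9.7]
```

```bash
python3 -m handwheel '[[[0,0,0,-0.2]]]' >/dev/null; python3 st.py;python3 -m handwheel '[[[0,0,0,-0.2]]]' >/dev/null; python3 st.py;python3 -m handwheel '[[[0,0,0,-0.2]]]' >/dev/null; python3 st.py;python3 -m handwheel '[[[0,0,0,-0.2]]]' >/dev/null; python3 st.py
```

```text
t 11.6 tcp [0.5948 0.1417 0.1127] jawdir yaw -158.1 x [ 0.003 -0.013 -1.   ] F [ 1.55 -0.13 -0.22] M [-0.014 -0.365  0.127] w 10.25 j [ 32.2  20.  -16.4   0.9 -53.8 -10.8]
t 11.7 tcp [0.5948 0.1416 0.1127] jawdir yaw -159.19 x [ 0.003 -0.013 -1.   ] F [ 0.79 -1.38 -0.82] M [-0.075 -0.273  0.071] w 9.67 j [ 32.2  20.1 -16.4   0.9 -53.8 -11.9]
t 11.8 tcp [0.5948 0.1417 0.1127] jawdir yaw -160.28 x [ 0.002 -0.014 -1.   ] F [ 0.48 -1.01 -0.11] M [-0.077 -0.237  0.138] w 9.82 j [ 32.2  20.1 -16.4   0.9 -53.8 -13. ]
t 11.9 tcp [0.5948 0.1417 0.1127] jawdir yaw -161.37 x [ 0.002 -0.014 -1.   ] F [ 0.83 -0.57 -0.84] M [-0.072 -0.286  0.045] w 9.77 j [ 32.1  20.1 -16.4   0.9 -53.8 -14.1]
```

```bash
python3 -m handwheel '[[[0,0,0,-0.2]]]' >/dev/null; python3 st.py;python3 -m handwheel '[[[0,0,0,-0.2]]]' >/dev/null; python3 st.py;python3 -m handwheel '[[[0,0,0,-0.2]]]' >/dev/null; python3 st.py;python3 -m handwheel '[[[0,0,0,-0.2]]]' >/dev/null; python3 st.py
python3 - <<'E'
from h import *
ims=[]
for n,b in(("top",(195,140,315,270)),("scene",(300,210,420,340))):
    im=vision.capture(n)
    ims.append(cv2.resize(im[b[1]:b[3],b[0]:b[2]],(396,429),interpolation=cv2.INTER_CUBIC))
cv2.imwrite("pics/crop3.png",np.hstack(ims))
E
```

```text
t 12.0 tcp [0.5948 0.1416 0.1127] jawdir yaw -162.46 x [ 0.002 -0.014 -1.   ] F [ 1.44 -0.22  0.13] M [-0.021 -0.314  0.118] w 10.1 j [ 32.1  20.1 -16.4   0.9 -53.9 -15.1]
t 12.1 tcp [0.5948 0.1416 0.1127] jawdir yaw -163.56 x [ 0.002 -0.014 -1.   ] F [-0.07 -0.18 -0.33] M [-0.073 -0.394  0.158] w 10.2 j [ 32.1  20.1 -16.4   0.9 -53.9 -16.2]
t 12.2 tcp [0.5948 0.1416 0.1127] jawdir yaw -164.65 x [ 0.001 -0.014 -1.   ] F [ 1.29 -0.12 -0.48] M [-0.155 -0.249  0.052] w 9.79 j [ 32.1  20.1 -16.4   0.9 -53.9 -17.3]
t 12.3 tcp [0.5948 0.1416 0.1127] jawdir yaw -165.74 x [ 0.001 -0.014 -1.   ] F [ 0.25 -0.77 -0.55] M [-0.128 -0.323  0.153] w 9.82 j [ 32.1  20.1 -16.3   0.9 -53.9 -18.4]
```

View pics/crop3.png

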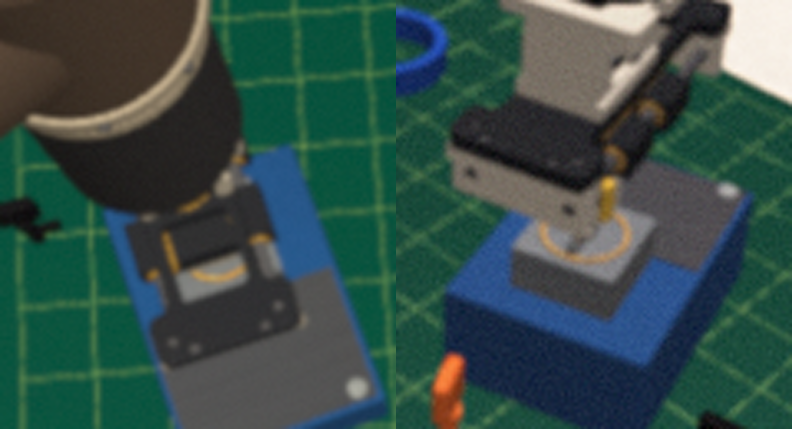

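Key turned about 90° and the moment is still that of sliding (about 0.1). The scene crop shows the head still gripped. I go on slowly.

```bash
python3 -m handwheel '[[[0,0,0,-0.2]]]' >/dev/null; python3 st.py;python3 -m handwheel '[[[0,0,0,-0.15]]]' >/dev/null; python3 st.py;python3 -m handwheel '[[[0,0,0,-0.15]]]' >/dev/null; python3 st.py
```

```text
t 12.5 tcp [0.5948 0.1416 0.1127] jawdir yaw -166.73 x [ 0.001 -0.014 -1.   ] F [ 1.3   0.23 -0.3 ] M [-0.061 -0.277  0.127] w 9.53 j [ 32.1  20.1 -16.3   0.9 -53.9 -19.4]
t 12.6 tcp [0.5948 0.1416 0.1127] jawdir yaw -167.55 x [ 0.001 -0.014 -1.   ] F [ 0.48 -0.47 -0.19] M [-0.167 -0.393  0.114] w 9.5 j [ 32.1  20.1 -16.3   0.9 -54.  -20.2]
t 12.7 tcp [0.5949 0.1416 0.1127] jawdir yaw -168.37 x [ 0.001 -0.014 -1.   ] F [ 1.53 -0.49 -0.91] M [-0.088 -0.407  0.2  ] w 9.55 j [ 32.1  20.1 -16.3   0.9 -54.  -21. ]
```

```bash
python3 -m handwheel '[[[0,0,0,-0.1]]]' >/dev/null; python3 st.py;python3 -m handwheel '[[[0,0,0,-0.1]]]' >/dev/null; python3 st.py
```

```text
t 12.8 tcp [0.5949 0.1416 0.1127] jawdir yaw -168.92 x [ 0.001 -0.014 -1.   ] F [ 1.15  0.02 -1.08] M [-0.104 -0.348  0.253] w 9.81 j [ 32.1  20.1 -16.3   0.9 -54.  -21.5]
t 12.9 tcp [0.5949 0.1416 0.1127] jawdir yaw -169.46 x [ 0.    -0.014 -1.   ] F [ 0.92 -0.95 -0.62] M [-0.204 -0.415  0.222] w 9.96 j [ 32.1  20.1 -16.3   0.9 -54.  -22.1]
```

```bash
for i in 1 2 3 4; do python3 -m handwheel '[[[0,0,0,0]]]' >/dev/null; python3 st.py;done
```

```text
t 13.0 tcp [0.595  0.1416 0.1127] jawdir yaw -169.47 x [ 0.    -0.014 -1.   ] F [ 1.91  0.26 -0.35] M [-0.162 -0.308  0.225] w 10.24 j [ 32.1  20.1 -16.3   0.9 -54.  -22.1]
t 13.1 tcp [0.595  0.1416 0.1127] jawdir yaw -169.47 x [ 0.    -0.014 -1.   ] F [ 1.33 -0.5  -1.53] M [-0.096 -0.38   0.156] w 9.66 j [ 32.1  20.1 -16.3   0.9 -54.  -22.1]
t 13.2 tcp [0.595  0.1416 0.1127] jawdir yaw -169.46 x [ 0.    -0.014 -1.   ] F [ 0.91 -0.5  -0.91] M [-0.128 -0.369  0.22 ] w 9.85 j [ 32.1  20.1 -16.3   0.9 -54.  -22.1]
t 13.3 tcp [0.595  0.1416 0.1127] jawdir yaw -169.45 x [ 0.    -0.014 -1.   ] F [ 1.82 -0.3  -0.31] M [-0.128 -0.386  0.227] w 9.61 j [ 32.1  20.1 -16.3   0.9 -54.  -22.1]
```

```bash
python3 -m handwheel '[[[0,0,0,-0.06]]]' >/dev/null; python3 st.py; for i in 1 2 3 ; do python3 -m handwheel '[[[0,0,0,0]]]' >/dev/null; python3 st.py;done
```

```text
t 13.4 tcp [0.595  0.1416 0.1127] jawdir yaw -169.75 x [ 0.    -0.014 -1.   ] F [ 0.54 -0.21 -0.47] M [-0.121 -0.403  0.299] w 9.94 j [ 32.1  20.1 -16.3   0.9 -54.  -22.4]
t 13.5 tcp [0.595  0.1416 0.1127] jawdir yaw -169.77 x [ 0.    -0.014 -1.   ] F [ 0.86 -0.19 -1.35] M [-0.09  -0.409  0.254] w 9.78 j [ 32.1  20.1 -16.3   0.9 -54.  -22.4]
t 13.6 tcp [0.595  0.1416 0.1127] jawdir yaw -169.77 x [ 0.    -0.014 -1.   ] F [ 0.34 -0.1  -0.36] M [-0.09  -0.371  0.256] w 9.83 j [ 32.1  20.1 -16.3   0.9 -54.  -22.4]
t 13.7 tcp [0.595  0.1416 0.1127] jawdir yaw -169.76 x [ 0.    -0.014 -1.   ] F [ 1.4  -0.69 -1.6 ] M [-0.136 -0.367  0.286] w 9.78 j [ 32.1  20.1 -16.3   0.9 -54.  -22.4]
```

The stop is firm: the moment went 0.12 → 0.21 → 0.26 and held steady over 0.3 s. Now I turn back.

```bash
python3 -m handwheel '[[[0,0,0,0.4],[0,0,0,0.6],[-0.01,0,0,0.6],[-0.01,0,0,0.6]]]' >/dev/null; python3 st.py; python3 -m handwheel '[[[0,0,0,0.6],[0,0,0,0.6],[0,0,0,0.6],[0,0,0,0.6]]]' >/dev/null; python3 st.py;python3 -m handwheel '[[[0,0,0,0.6],[0,0,0,0.6],[0,0,0,0.6],[0,0,0,0.6]]]' >/dev/null; python3 st.py
```

```text
t 14.1 tcp [0.5939 0.1415 0.1127] jawdir yaw -158.5 x [ 0.003 -0.014 -1.   ] F [ 1.01 -1.3  -0.44] M [-0.443 -0.662  0.035] w 9.88 j [ 32.2  20.  -16.6   0.9 -53.8 -11.2]
t 14.5 tcp [0.5936 0.1413 0.1126] jawdir yaw -146.11 x [ 0.005 -0.012 -1.   ] F [ 0.67  0.15 -0.71] M [-0.126 -0.254  0.066] w 9.92 j [ 32.2  19.9 -16.7   0.9 -53.5   1.1]
t 14.9 tcp [0.5933 0.1413 0.1127] jawdir yaw -133.7 x [ 0.007 -0.011 -1.   ] F [ 0.28 -0.88 -0.25] M [-0.125 -0.301 -0.017] w 10.09 j [ 32.2  19.8 -16.9   0.9 -53.3  13.6]
```

```bash
python3 -m handwheel '[[[0,0,0,0.6],[0,0,0,0.6],[0,0,0,0.6],[0,0,0,0.6]]]' >/dev/null; python3 st.py; python3 -m handwheel '[[[0,0,0,0.6],[0,0,0,0.6],[0,0,0,0.6],[0,0,0,0.6]]]' >/dev/null; python3 st.py;python3 -m handwheel '[[[0,0,0,0.6],[0,0,0,0.6],[0,0,0,0.6],[0,0,0,0.6]]]' >/dev/null; python3 st.py
```

```text
t 15.3 tcp [0.593  0.1413 0.1126] jawdir yaw -121.3 x [ 0.009 -0.008 -1.   ] F [ 0.16 -0.53  0.41] M [-0.217 -0.246 -0.004] w 9.89 j [ 32.2  19.7 -17.    0.8 -53.1  26. ]
t 15.7 tcp [0.593  0.1413 0.1127] jawdir yaw -108.89 x [ 0.011 -0.005 -1.   ] F [ 1.1  -0.66 -1.01] M [-0.225 -0.318  0.   ] w 9.81 j [ 32.1  19.6 -17.1   0.7 -53.   38.5]
t 16.1 tcp [0.593  0.1415 0.1128] jawdir yaw -96.48 x [ 0.012 -0.002 -1.   ] F [ 1.15 -0.36 -0.78] M [-0.25  -0.405  0.022] w 10.05 j [ 32.1  19.5 -17.1   0.6 -52.9  51.1]
```

```bash
python3 -m handwheel '[[[0.025,0.01,0,0.4],[0,0,0,0.6],[0,0,0,0]]]' >/dev/null; python3 st.py;python3 -m handwheel '[[[0,0,0,0.4],[0,0,0,0.4],[0,0,0,0]]]' >/dev/null; python3 st.py
```

```text
t 16.4 tcp [0.5934 0.1416 0.1126] jawdir yaw -91.29 x [ 0.011 -0.001 -1.   ] F [ 0.49 -0.1  -0.39] M [-0.234 -0.228 -0.02 ] w 9.96 j [ 32.   19.6 -17.    0.5 -52.9  56.4]
t 16.7 tcp [0.5932 0.1416 0.1126] jawdir yaw -87.48 x [ 0.011 -0.    -1.   ] F [ 1.   -0.01 -0.58] M [-0.287 -0.294  0.028] w 10.07 j [ 32.   19.6 -17.    0.4 -52.9  60.3]
```

```bash
python3 -m handwheel '[[[0.02,0.01,0,0.3],[0,0,0,0.3],[0,0,0,0]]]' >/dev/null; python3 st.py;python3 -m handwheel '[[[0,0,0,0.2],[0,0,0,0.2]]]' >/dev/null; python3 st.py;python3 -m handwheel '[[[0,0,0,0.2],[0,0,0,0.2]]]' >/dev/null; python3 st.py
```

```text
t 17.0 tcp [0.5936 0.1417 0.1127] jawdir yaw -84.45 x [ 0.01 -0.   -1.  ] F [-0.04 -1.08 -0.22] M [-0.351 -0.022  0.016] w 9.81 j [ 31.9  19.6 -16.9   0.4 -53.   63.4]
t 17.2 tcp [0.5938 0.1418 0.1127] jawdir yaw -82.37 x [ 0.01  0.   -1.  ] F [ 0.64 -0.98 -0.41] M [-0.315 -0.145  0.028] w 9.8 j [ 31.9  19.6 -16.9   0.4 -53.   65.5]
t 17.4 tcp [0.5939 0.1418 0.1127] jawdir yaw -80.2 x [ 0.01   0.001 -1.   ] F [ 0.38 -0.72 -0.41] M [-0.369 -0.235  0.021] w 9.93 j [ 31.9  19.6 -16.8   0.3 -53.   67.7]
```

```bash
for i in 1; do python3 -m handwheel '[[[0,0,0,0.2]]]' >/dev/null; python3 st.py;python3 -m handwheel '[[[0,0,0,0.2]]]' >/dev/null; python3 st.py; python3 -m handwheel '[[[0,0,0,0.2]]]' >/dev/null; python3 st.py; done
```

```text
t 17.5 tcp [0.594  0.1419 0.1127] jawdir yaw -79.1 x [ 0.01   0.001 -1.   ] F [ 0.21 -1.08 -0.37] M [-0.34  -0.202  0.027] w 9.91 j [ 31.9  19.6 -16.8   0.3 -53.   68.8]
t 17.6 tcp [0.594  0.1418 0.1126] jawdir yaw -78.01 x [ 0.01   0.001 -1.   ] F [ 0.19 -1.84 -0.33] M [-0.506 -0.291 -0.014] w 10.25 j [ 31.9  19.6 -16.8   0.3 -53.   69.9]
t 17.7 tcp [0.594  0.1417 0.1127] jawdir yaw -76.92 x [ 0.01   0.001 -1.   ] F [ 1.04 -1.35 -0.21] M [-0.789 -0.511 -0.002] w 10.0 j [ 31.9  19.6 -16.8   0.3 -53.   71. ]
```

```bash
for i in 1; do python3 -m handwheel '[[[0,0,0,0.1]]]' >/dev/null; python3 st.py;python3 -m handwheel '[[[0,0,0,0.1]]]' >/dev/null; python3 st.py; done
```

```text
t 17.8 tcp [0.5941 0.1416 0.1127] jawdir yaw -76.35 x [ 0.01   0.001 -1.   ] F [ 0.9  -0.57 -0.84] M [-0.601 -0.412  0.014] w 9.87 j [ 31.9  19.6 -16.8   0.3 -53.   71.6]
t 17.9 tcp [0.5941 0.1415 0.1127] jawdir yaw -75.81 x [ 0.01   0.001 -1.   ] F [ 0.2  -1.06 -0.26] M [-0.595 -0.46  -0.012] w 9.57 j [ 31.9  19.6 -16.8   0.3 -53.   72.1]
```

```bash
for i in 1; do python3 -m handwheel '[[[0,0,0,0.1]]]' >/dev/null; python3 st.py;python3 -m handwheel '[[[0,0,0,0.1]]]' >/dev/null; python3 st.py;python3 -m handwheel '[[[0,0,0,0.1]]]' >/dev/null; python3 st.py;python3 -m handwheel '[[[0,0,0,0.1]]]' >/dev/null; python3 st.py; done
```

```text
t 18.0 tcp [0.5941 0.1415 0.1126] jawdir yaw -75.26 x [ 0.01   0.001 -1.   ] F [ 0.6  -1.76 -0.39] M [-0.69  -0.478 -0.066] w 9.67 j [ 31.9  19.6 -16.8   0.3 -53.   72.7]
t 18.1 tcp [0.5942 0.1415 0.1127] jawdir yaw -74.73 x [ 0.01   0.001 -1.   ] F [ 1.41 -2.09 -0.42] M [-0.746 -0.499 -0.052] w 9.72 j [ 31.9  19.6 -16.8   0.3 -53.   73.2]
t 18.2 tcp [0.5942 0.1414 0.1127] jawdir yaw -74.18 x [ 0.01   0.001 -1.   ] F [ 1.91 -2.06 -1.24] M [-0.788 -0.598 -0.009] w 9.75 j [ 31.8  19.6 -16.8   0.3 -53.   73.8]
t 18.3 tcp [0.5943 0.1413 0.1127] jawdir yaw -73.64 x [ 0.011  0.001 -1.   ] F [ 2.71 -2.64 -1.21] M [-0.965 -0.618 -0.001] w 9.62 j [ 31.8  19.6 -16.8   0.3 -53.   74.3]
```

```bash
for i in 1; do python3 -m handwheel '[[[0.005,-0.01,0,0.1]]]' >/dev/null; python3 st.py;python3 -m handwheel '[[[0,0,0,0.1]]]' >/dev/null; python3 st.py;python3 -m handwheel '[[[0,0,0,0.1]]]' >/dev/null; python3 st.py; done
```

```text
t 18.4 tcp [0.5944 0.141  0.1126] jawdir yaw -73.1 x [ 0.01   0.002 -1.   ] F [0.97 0.64 0.03] M [-0.056  0.027  0.015] w 9.84 j [ 31.8  19.7 -16.8   0.3 -53.   74.9]
t 18.5 tcp [0.5944 0.141  0.1126] jawdir yaw -72.56 x [ 0.01   0.002 -1.   ] F [ 2.32 -2.62 -0.61] M [-1.034 -0.637 -0.075] w 9.33 j [ 31.8  19.7 -16.8   0.3 -53.   75.5]
t 18.6 tcp [0.5945 0.1409 0.1127] jawdir yaw -72.01 x [ 0.01   0.002 -1.   ] F [ 2.26 -2.12 -1.23] M [-1.106 -0.744 -0.076] w 9.92 j [ 31.8  19.7 -16.8   0.3 -53.   76. ]
```

```bash
for i in 1; do python3 -m handwheel '[[[0,-0.005,0,0.1]]]' >/dev/null; python3 st.py;python3 -m handwheel '[[[0,0,0,0]]]' >/dev/null; python3 st.py;python3 -m handwheel '[[[0,0,0,0.1]]]' >/dev/null; python3 st.py;python3 -m handwheel '[[[0,0,0,0]]]' >/dev/null; python3 st.py; done
```

```text
t 18.7 tcp [0.5946 0.1407 0.1127] jawdir yaw -71.46 x [ 0.011  0.002 -1.   ] F [ 2.05 -2.39 -1.75] M [-0.582 -0.663 -0.039] w 9.86 j [ 31.8  19.7 -16.8   0.3 -53.   76.6]
t 18.8 tcp [0.5946 0.1407 0.1126] jawdir yaw -71.44 x [ 0.011  0.002 -1.   ] F [ 0.91 -1.42 -0.37] M [-0.697 -0.513 -0.016] w 10.0 j [ 31.8  19.7 -16.8   0.3 -53.   76.6]
t 18.9 tcp [0.5946 0.1406 0.1127] jawdir yaw -70.93 x [ 0.011  0.002 -1.   ] F [ 2.24 -3.15 -1.39] M [-1.115 -0.801 -0.054] w 9.86 j [ 31.7  19.7 -16.8   0.3 -53.   77.2]
t 19.0 tcp [0.5946 0.1405 0.1126] jawdir yaw -70.9 x [ 0.011  0.002 -1.   ] F [ 0.98 -1.93 -1.39] M [-0.807 -0.559 -0.072] w 9.68 j [ 31.7  19.7 -16.8   0.3 -53.   77.2]
```

```bash
for i in 1; do python3 -m handwheel '[[[0,0.01,0,0.1]]]' >/dev/null; python3 st.py;python3 -m handwheel '[[[0,0,0,0.1]]]' >/dev/null; python3 st.py;python3 -m handwheel '[[[0,0,0,0]]]' >/dev/null; python3 st.py; done
```

```text
t 19.1 tcp [0.5946 0.1406 0.1126] jawdir yaw -70.38 x [ 0.01   0.001 -1.   ] F [ 2.87 -5.35 -0.9 ] M [-2.013 -1.022 -0.165] w 9.65 j [ 31.8  19.7 -16.8   0.3 -53.   77.7]
t 19.2 tcp [0.5947 0.1403 0.1127] jawdir yaw -69.84 x [ 0.011  0.001 -1.   ] F [ 1.8  -3.26 -1.1 ] M [-1.297 -0.951 -0.077] w 10.17 j [ 31.7  19.7 -16.8   0.3 -53.   78.2]
t 19.3 tcp [0.5947 0.1403 0.1127] jawdir yaw -69.82 x [ 0.011  0.001 -1.   ] F [ 1.82 -3.25 -0.95] M [-1.007 -0.719  0.013] w 10.13 j [ 31.7  19.7 -16.8   0.3 -53.   78.2]
```

```bash
for i in 1; do python3 -m handwheel '[[[0,0,0,-0.4],[-0.01,0.025,0,-0.1],[0,0,0,0]]]' >/dev/null; python3 st.py;python3 -m handwheel '[[[0,0,0,0]]]' >/dev/null; python3 st.py; done
python3 - <<'E'
from h import *
a=cv2.imread("pics/top0.png"); hv=cv2.cvtColor(a,cv2.COLOR_BGR2HSV)
ims=[]
for n,b in(("top",(195,140,315,270)),("scene",(300,210,420,340))):
    im=vision.capture(n); cv2.imwrite(f"pics/{n}4.png",im)
    ims.append(cv2.resize(im[b[1]:b[3],b[0]:b[2]],(396,429),interpolation=cv2.INTER_CUBIC))
cv2.imwrite("pics/crop4.png",np.hstack(ims))
# blue/non-green box mask at start
m=cv2.inRange(hv,(100,60,50),(125,255,255)); k=np.zeros_like(m); k[175:290,215:325]=m[175:290,215:325]
# left edge: first blue-ish/dark pixel (non green) along rows 208..270 ; green hue ~75
v=a.astype(int); ng=((v[:,:,1]-v[:,:,0]<12)).astype(np.uint8)
L=[];Rr=[]
for y in range(210,272,2):
    xs=np.where(ng[y,215:325])[0]+215
    xs=[x for x in xs if ng[y,x:x+4].all()]
    if xs: L.append((xs[0],y))
L=np.array(L,float); W=plane("top",L,.07)[:,:2]; l=cv2.fitLine(W.astype(np.float32),cv2.DIST_HUBER,0,1e-4,1e-4).ravel(); print("left edge yaw",np.degrees(np.arctan(l[1]/l[0])))
T=[]
for x in range(232,280,2):
    ys=np.where(ng[175:215,x])[0]+175
    ys=[y for y in ys if ng[y:y+4,x].all()]
    if ys: T.append((x,ys[0]))
W=plane("top",np.array(T,float),.07)[:,:2]; l=cv2.fitLine(W.astype(np.float32),cv2.DIST_HUBER,0,1e-4,1e-4).ravel(); print("far edge yaw",np.degrees(np.arctan(-l[0]/l[1])))
E
```

```text
t 19.6 tcp [0.5943 0.141  0.1126] jawdir yaw -72.37 x [ 0.01  0.   -1.  ] F [ 1.6  -3.83 -1.06] M [-1.348 -1.01  -0.053] w 10.17 j [ 31.9  19.7 -16.8   0.4 -53.   75.5]
t 19.7 tcp [0.5944 0.141  0.1127] jawdir yaw -72.35 x [ 0.011  0.    -1.   ] F [ 2.71 -2.94 -0.4 ] M [-1.    -0.693 -0.08 ] w 9.99 j [ 31.9  19.7 -16.8   0.4 -53.   75.6]
left edge yaw 16.101942
far edge yaw 15.4620075
```

View pics/crop4.png

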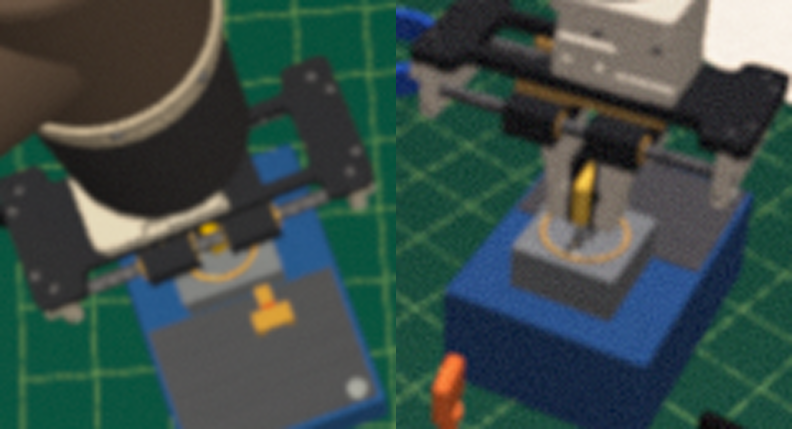

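The top crop shows the bolt thrown: brass now shows beyond the red band up to the keeper, at crop (265,300). The fitted box yaw is 16°, so home is jaw yaw -74. I trim to that and test a lift.

```bash
for i in 1; do python3 -m handwheel '[[[0.01,-0.01,0,-0.3],[0,0,0,0],[0,0,0,0]]]' >/dev/null; python3 st.py;python3 -m handwheel '[[[0,0,0.04,0],[0,0,0,0]]]' >/dev/null; python3 st.py;python3 -m handwheel '[[[0,0,0.03,0],[0,0,0,0]]]' >/dev/null; python3 st.py;  done
```

```text
t 20.1 tcp [0.5943 0.1414 0.1126] jawdir yaw -73.96 x [ 0.01   0.001 -1.   ] F [ 1.51 -3.52 -1.14] M [-1.222 -0.748 -0.084] w 9.37 j [ 31.9  19.7 -16.8   0.3 -53.   74. ]
t 20.3 tcp [0.5939 0.1412 0.114 ] jawdir yaw -73.96 x [ 0.009  0.    -1.   ] F [ 0.88 -2.36  0.55] M [-0.761 -0.254 -0.006] w 10.19 j [ 31.9  19.6 -16.7   0.3 -53.3  74. ]
t 20.5 tcp [0.5937 0.1412 0.1152] jawdir yaw -73.96 x [ 0.009  0.    -1.   ] F [ 0.99 -2.04  0.98] M [-0.797 -0.17  -0.096] w 9.69 j [ 31.9  19.5 -16.6   0.3 -53.4  74. ]
```

```bash
for i in 1; do python3 -m handwheel '[[[0.01,0,0.03,0],[0,0,0,0]]]' >/dev/null; python3 st.py;python3 -m handwheel '[[[0,0,0.03,0],[0,0,0,0]]]' >/dev/null; python3 st.py;python3 -m handwheel '[[[0,0,0.03,0],[0,0,0,0]]]' >/dev/null; python3 st.py;  done
```

```text
t 20.7 tcp [0.5939 0.1412 0.1165] jawdir yaw -73.96 x [ 0.008  0.    -1.   ] F [ 0.79 -2.37  1.11] M [-0.731 -0.174  0.002] w 9.85 j [ 31.8  19.5 -16.5   0.3 -53.6  74. ]
t 20.9 tcp [0.5938 0.1412 0.1178] jawdir yaw -73.95 x [ 0.008  0.    -1.   ] F [ 0.31 -1.68  0.5 ] M [-0.673 -0.04  -0.031] w 9.82 j [ 31.8  19.4 -16.4   0.3 -53.8  74. ]
t 21.1 tcp [0.5938 0.1412 0.119 ] jawdir yaw -73.96 x [ 0.008  0.    -1.   ] F [-0.11 -1.25 -0.26] M [-0.67  -0.015  0.027] w 9.84 j [ 31.8  19.3 -16.3   0.3 -53.9  74. ]
```

```bash
for i in 1; do python3 -m handwheel '[[[0,0,0.08,0],[0,0,0.08,0]]]' >/dev/null; python3 st.py;python3 -m handwheel '[[[0,0,0.08,0],[0,0,0.08,0]]]' >/dev/null; python3 st.py;python3 -m handwheel '[[[0,0,0.1,0],[0,0,0.1,0],[0,0,0,0]]]' >/dev/null; python3 st.py;  done
```

```text
t 21.3 tcp [0.5935 0.1413 0.1254] jawdir yaw -73.96 x [ 0.007  0.    -1.   ] F [ 0.13 -0.29 -0.37] M [-0.036  0.06  -0.016] w 9.6 j [ 31.9  19.  -15.9   0.3 -54.8  74. ]
t 21.5 tcp [0.5937 0.1419 0.1327] jawdir yaw -73.95 x [ 0.008  0.001 -1.   ] F [ 0.26 -0.45 -0.98] M [-0.267 -0.073  0.046] w 9.71 j [ 31.9  18.5 -15.4   0.2 -55.6  74. ]
t 21.8 tcp [0.5941 0.1422 0.1424] jawdir yaw -73.93 x [ 0.009  0.002 -1.   ] F [ 0.39  0.21 -0.23] M [-0.105 -0.067 -0.017] w 10.09 j [ 31.9  18.  -14.8   0.2 -56.7  74. ]
```

Bit clear, no load. I lift clear and look.

```bash
python3 -m handwheel '[[[0,0,0.3,0],[0,0,0.6,0],[0,0,0.6,0],[0,0,0.6,0],[0,0,0,0]]]' ; python3 st.py
python3 - <<'E'
from h import *
ims=[]
for n,b in(("top",(185,130,305,260)),("scene",(300,190,420,320))):
    im=vision.capture(n); cv2.imwrite(f"pics/{n}5.png",im)
    ims.append(cv2.resize(im[b[1]:b[3],b[0]:b[2]],(396,429),interpolation=cv2.INTER_CUBIC))
cv2.imwrite("pics/crop5.png",np.hstack(ims))
E
```

```text
time_s: 22.3
tcp_pos: [0.5938, 0.142, 0.2323]
eef_rot: [82.8, 89.4, 8.8]
contact_force: [0.1, -0.1, -0.6]
gripper_width: 0.0099
t 22.3 tcp [0.5938 0.142  0.2323] jawdir yaw -73.92 x [ 0.01   0.001 -1.   ] F [ 0.12 -0.12 -0.57] M [-0.018 -0.048 -0.022] w 9.88 j [ 31.9  14.   -7.9   0.2 -67.6  74.1]
```

View pics/crop5.png

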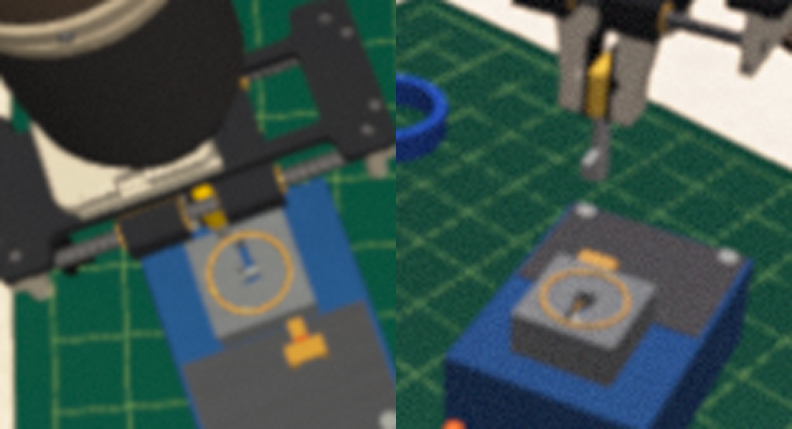

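The top crop shows an empty keyhole with its notch and the bolt thrown to the keeper at (300,335). The scene crop shows the key hanging upright in the fingers. Now I carry it to the pot at (0.6425, -0.1945).

```bash
python3 -m handwheel '[[[0.05,-0.4,0,0],[0.1,-0.7,0,0],[0.13,-0.9,0,0],[0.13,-0.9,0,0],[0.13,-0.9,0,0],[0.13,-0.9,0,0],[0.13,-0.9,0,0],[0.1,-0.9,0,0]]]' >/dev/null; python3 st.py; python3 -m handwheel '[[[0.1,-0.7,0,0],[0.1,-0.4,0,0],[0,0,0,0],[0,0,0,0]]]'>/dev/null; python3 st.py
python3 - <<'E'
from h import *
ims=[]
for n in("top","scene"):
    im=vision.capture(n); cv2.imwrite(f"pics/{n}6.png",im)
E
```

```text
t 23.2 tcp [ 0.6236 -0.1284  0.2219] jawdir yaw -73.56 x [-0.007 -0.002 -1.   ] F [ 1.27 -0.03 -0.19] M [-0.004 -0.124 -0.014] w 9.78 j [  5.9  17.4  -4.6   0.  -68.5 100.5]
t 23.6 tcp [ 0.628  -0.1821  0.217 ] jawdir yaw -73.99 x [-0.016 -0.002 -1.   ] F [ 0.61 -0.35 -0.3 ] M [ 0.001 -0.065  0.007] w 9.73 j [ 9.000e-01  1.940e+01 -2.300e+00  1.000e-01 -6.920e+01  1.051e+02]
```

```bash
python3 -m handwheel '[[[0.37,-0.3,0,0],[0,0,-0.5,0],[0,0,-0.5,0],[0,0,-0.5,0],[0,0,0,0],[0,0,0,0]]]' >/dev/null; python3 st.py
python3 - <<'E'
from h import *
t=[]
ims=[]
for n,b in(("top",(350,120,470,250)),("scene",(180,160,300,290))):
    im=vision.capture(n); cv2.imwrite(f"pics/{n}7.png",im)
    ims.append(cv2.resize(im[b[1]:b[3],b[0]:b[2]],(396,429),interpolation=cv2.INTER_CUBIC))
cv2.imwrite("pics/crop7.png",np.hstack(ims))
E
```

```text
t 24.3 tcp [ 0.6441 -0.1881  0.1577] jawdir yaw -73.47 x [-0.012 -0.002 -1.   ] F [ 0.01  0.28 -0.37] M [-0.065 -0.082 -0.029] w 10.0 j [ 4.000e-01  2.320e+01 -4.600e+00  1.000e-01 -6.290e+01  1.061e+02]
```

View pics/crop7.png

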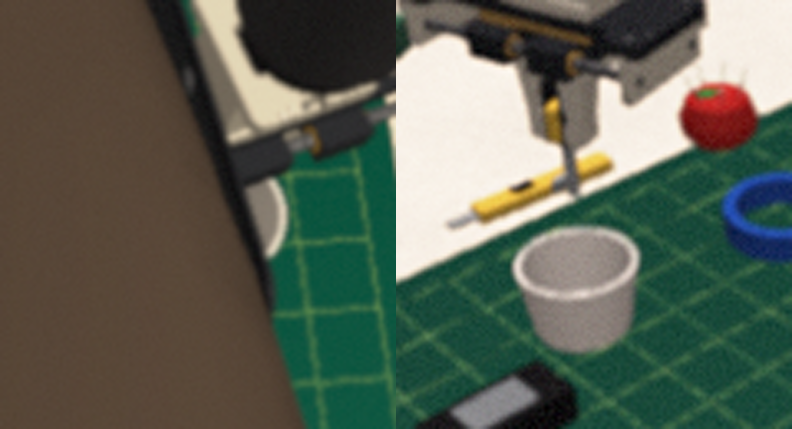

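The scene crop shows the key hanging straight over the pot with its tip at about (234.8,219.7). I check where that lies.

```bash
python3 - <<'E'
from h import *
print(plane("scene",[(234.8,219.7)],.115))
E
python3 -m handwheel '[[[0,-0.15,-0.3,0],[0,0,-0.5,0],[0,0,-0.5,0],[0,0,0,0],[0,0,0,0]]]' >/dev/null; python3 st.py
```

```text
[[ 0.64480249 -0.18029739  0.115     ]]
t 24.9 tcp [ 0.6463 -0.1956  0.1077] jawdir yaw -73.44 x [-0.005 -0.002 -1.   ] F [ 0.44 -0.09  0.05] M [-0.029 -0.058  0.024] w 9.67 j [ -0.3  25.8  -7.6   0.2 -56.9 106.7]
```

Run:
```python
from h import *
im=vision.capture("scene"); b=(195,170,275,270)
cv2.imwrite("pics/crop8.png",cv2.resize(im[b[1]:b[3],b[0]:b[2]],(480,600),interpolation=cv2.INTER_CUBIC))
print(proj("scene",[[.6463,-.1956,.065],[.6463,-.1956,.139]]))
```

```text
[[232.51099447 235.55865163]
 [229.15206989 208.28617053]]
```

View pics/crop8.png

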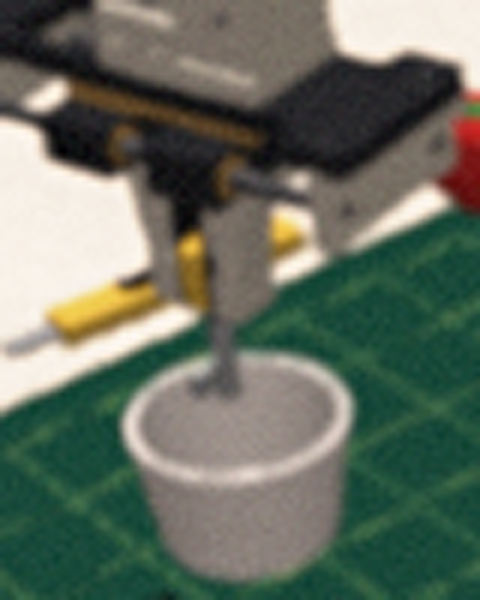

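The tip shows at (232.5,235.5), just as projected, and well within the rim centred at (234.5,239). I lower it in.

```bash
python3 -m handwheel '[[[-0.08,0,-0.4,0],[0,0,-0.4,0],[0,0,-0.2,0],[0,0,0,0],[0,0,0,0]]]' >/dev/null; python3 st.py
```

```text
t 25.45 tcp [ 0.6463 -0.1964  0.0724] jawdir yaw -73.41 x [ 0.004 -0.003 -1.   ] F [0.32 0.37 0.19] M [-0.024 -0.091 -0.041] w 9.42 j [ -0.3  27.5 -10.    0.2 -52.2 106.7]
```

```bash
python3 -m handwheel '[[[-0.08,0.04,-0.2,0],[0,0,-0.15,0],[0,0,0,0]]]' >/dev/null; python3 st.py;  python3 -m handwheel '[[[0,0,-0.06,0],[0,0,0,0]]]' >/dev/null; python3 st.py
```

```text
t 25.75 tcp [ 0.644  -0.1948  0.0594] jawdir yaw -73.4 x [ 0.007 -0.004 -1.   ] F [-0.04  0.4  -0.37] M [-0.02   0.079 -0.057] w 9.83 j [-1.000e-01  2.800e+01 -1.130e+01  3.000e-01 -5.040e+01  1.066e+02]
t 25.95 tcp [ 0.644  -0.1947  0.0569] jawdir yaw -73.39 x [ 0.007 -0.004 -1.   ] F [-1.26 -0.79 -0.74] M [-0.024  0.024  0.036] w 9.79 j [-1.000e-01  2.810e+01 -1.140e+01  3.000e-01 -5.010e+01  1.066e+02]
```

```bash
for i in 1 2 3; do python3 -m handwheel '[[[0,0,-0.05,0],[0,0,0,0]]]' >/dev/null; python3 st.py; done
```

```text
t 26.15 tcp [ 0.6442 -0.1948  0.0549] jawdir yaw -73.39 x [ 0.007 -0.004 -1.   ] F [ 0.76  1.51 -0.25] M [-0.035 -0.016  0.017] w 9.6 j [-1.000e-01  2.830e+01 -1.150e+01  3.000e-01 -4.990e+01  1.066e+02]
t 26.35 tcp [ 0.6443 -0.1948  0.0528] jawdir yaw -73.39 x [ 0.007 -0.004 -1.   ] F [ 0.54 -0.12 -0.05] M [-0.011  0.006 -0.012] w 9.75 j [-1.000e-01  2.840e+01 -1.160e+01  3.000e-01 -4.960e+01  1.066e+02]
t 26.55 tcp [ 0.6443 -0.1948  0.0506] jawdir yaw -73.39 x [ 0.007 -0.004 -1.   ] F [-0.7   0.83 -0.62] M [-0.074  0.045 -0.049] w 9.68 j [-1.000e-01  2.850e+01 -1.170e+01  3.000e-01 -4.940e+01  1.066e+02]
```

The tip is about 3–4 mm above the pot floor. I open a little and withdraw straight up.

```bash
python3 -m handwheel '[[[0,0,0,0],[0,0,0,0],[0,0,0,0],[0,0,0,0]]]' 24 >/dev/null; python3 st.py; python3 -m handwheel '[[[0,0,0.1,0],[0,0,0.3,0],[0,0,0.6,0],[0,0,1,0],[0,0,1,0],[0,0,0,0]]]' >/dev/null; python3 st.py
python3 - <<'E'
from h import *
im=vision.capture("scene"); b=(195,170,275,270)
cv2.imwrite("pics/crop9.png",cv2.resize(im[b[1]:b[3],b[0]:b[2]],(480,600),interpolation=cv2.INTER_CUBIC))
E
```

```text
t 26.95 tcp [ 0.6447 -0.1949  0.0511] jawdir yaw -73.38 x [ 0.008 -0.004 -1.   ] F [-0.31  0.28 -0.86] M [-0.06   0.011 -0.001] w 23.6 j [-1.000e-01  2.850e+01 -1.160e+01  3.000e-01 -4.940e+01  1.066e+02]
t 27.55 tcp [ 0.6438 -0.1953  0.1788] jawdir yaw -73.36 x [ 0.007 -0.005 -1.   ] F [ 0.   -0.9   0.36] M [ 0.006 -0.135  0.004] w 23.77 j [-1.000e-01  2.180e+01 -4.000e+00  3.000e-01 -6.380e+01  1.066e+02]
```

View pics/crop9.png

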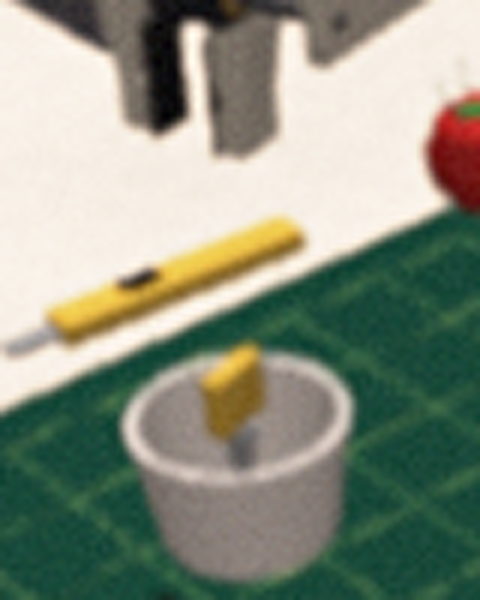

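The key is free in the pot with its head leaning at crop (235,390). I let it settle, swing the arm clear and check both views.

```bash
python3 -m handwheel '[[[-0.3,0.5,0.5,0],[-0.3,1,0.3,0],[-0.3,1,0,0],[-0.3,1,0,0],[-0.3,1,0,0],[0,0,0,0],[0,0,0,0],[0,0,0,0]]]'
python3 - <<'E'
from h import *
for n in("top","scene"): cv2.imwrite(f"pics/{n}9.png",vision.capture(n))
a=cv2.imread("pics/top9.png"); s=cv2.imread("pics/scene9.png")
r=lambda i,b: cv2.resize(i[b[1]:b[3],b[0]:b[2]],(396,429),interpolation=cv2.INTER_CUBIC)
cv2.imwrite("pics/crop10.png",np.hstack([r(a,(350,120,470,250)),r(s,(180,170,300,300))]))
E
```

```text
time_s: 28.4
tcp_pos: [0.5777, -0.0099, 0.2093]
eef_rot: [35.2, 89.8, -38.4]
contact_force: [0.4, -0.3, 0.7]
gripper_width: 0.024
```

View pics/crop10.png

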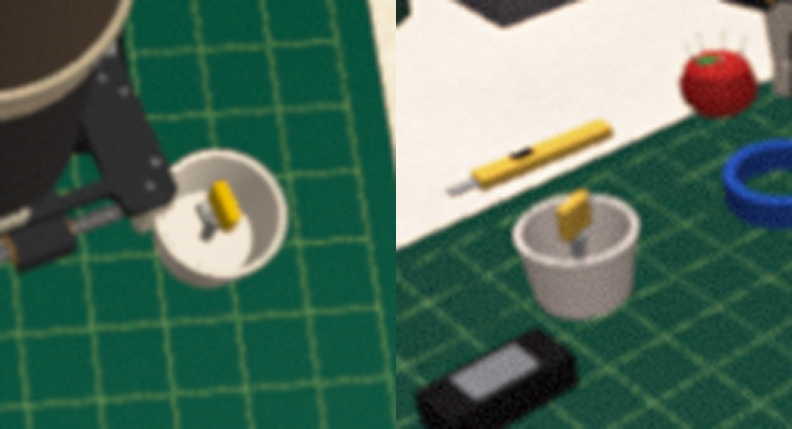

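View pics/top9.png

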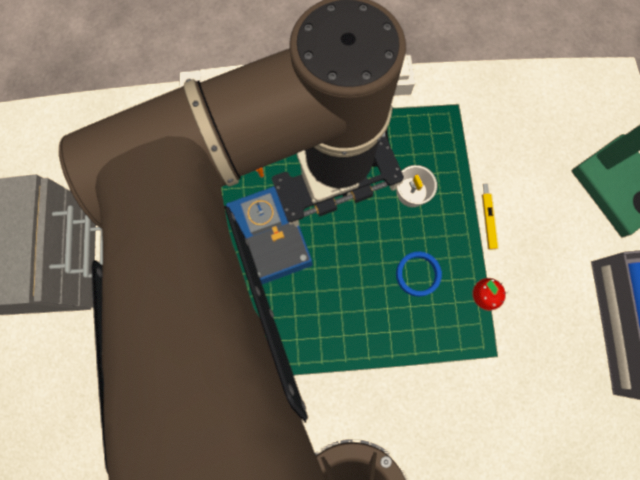

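The top view shows the key in the pot (about (418,183)), the keyhole empty, the bolt thrown, and the bystanders I can see in place. The key stands nearly upright, so I wait a moment and check that it's at rest.

```bash
python3 -m handwheel '[[[0,0,0,0],[0,0,0,0],[0,0,0,0],[0,0,0,0],[0,0,0,0],[0,0,0,0],[0,0,0,0],[0,0,0,0]]]' >/dev/null; python3 -m handwheel '[[[0,0,0,0],[0,0,0,0],[0,0,0,0],[0,0,0,0],[0,0,0,0],[0,0,0,0],[0,0,0,0],[0,0,0,0]]]'
python3 - <<'E'
from h import *
a0=cv2.imread("pics/top9.png"); s0=cv2.imread("pics/scene9.png")
for n,o,b in(("top",a0,(405,170,440,205)),("scene",s0,(215,215,260,270))):
    im=vision.capture(n); cv2.imwrite(f"pics/{n}10.png",im)
    for i in (o,im):
        m=cv2.inRange(cv2.cvtColor(i,cv2.COLOR_BGR2HSV),(20,150,90),(34,255,255))[b[1]:b[3],b[0]:b[2]]
        p=np.argwhere(m); print(n,len(p),(p.mean(0)[::-1]+b[:2]).round(2))
print(two((418.2,182.5),(234.5,235)))
E
python3 - <<'E'
import cv2,numpy as np
a=cv2.imread("pics/scene10.png");cv2.imwrite("pics/s10.png",a)
E
```

```text
time_s: 30.1
tcp_pos: [0.5782, -0.0134, 0.2082]
eef_rot: [8.7, 89.8, -65.2]
contact_force: [-0.5, 0.5, 1.0]
gripper_width: 0.0243
top 88 [417.6  181.57]
top 89 [417.61 181.65]
scene 153 [228.29 226.94]
scene 149 [228.27 226.9 ]
(array([ 0.64217045, -0.19452964,  0.06545228]), np.float64(0.001471794197190982))
```

View pics/s10.png

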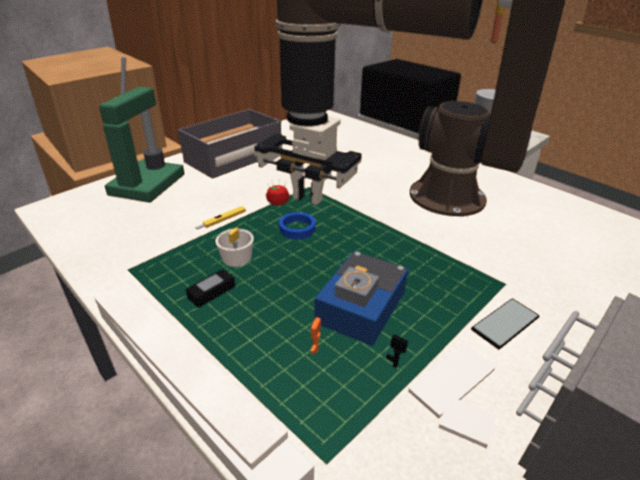

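The key hasn't moved in either view over 1.7 s, head at (418,182) top and (234,235) scene. The pot is upright and everything else is in place, so I hand in.

```bash
python3 -c "
from plant import close_job
print(close_job())"
```

```text
the job is handed in; nothing more can be done
None
```

The blade box is locked and the key is in the white pot. I handed the job in at about 30 s; no verdict is reported.

**What I did:**
- **Throwing the bolt:** I gripped the yellow head and turned it clockwise. The bolt began to move about 63° from home. I met the firm stop about 94° from home by the gripper's angle, which includes some give in the grip. The moment rose from about 0.12 to 0.26 N m and held there.
- **Turning back:** I brought the key home and drew it up through the notch with almost no resistance.
- **Placing the key:** I lowered the key into the pot, let go with its tip a few millimetres above the floor, and moved the arm clear.

**What the last checks showed:**
- **Bolt:** The pictures show it thrown to the keeper.
- **Key:** It is free in the pot, standing nearly upright rather than lying down. It did not move over 1.7 s.
- **Pot and bystanders:** The pot is upright within about 1 mm of where I first measured it. Everything visible in the last pictures looks unmoved, judged by eye.
- **Arm:** It is clear of everything.

**What did not go as expected:**
- **Moment limit:** It read 0.25 to 0.30 N m (with noise) for about 0.3 s at the stop, a little over the 0.25 advised.
- **Home stop:** I never felt the steep rise described. The side load grew to about 6 N for a moment instead. I set the final home angle from the box's yaw in the image (16°), and the clean withdrawal bore it out.
- **Tip position over the pot:** One scene-camera estimate was off by 8 mm. A closer second look agreed with the arm's own reading.

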